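# Unlock the jar carousel with the mallet and hold the tall bottle at the front

### The arm

A 6-joint arm with a two-finger parallel gripper is mounted at the origin on a cart in front of the work surface, level with it; the furniture and walls round the work are solid. World frame = base frame: x ahead of the robot, y to its left, z up, the work surface at z = 0. Lengths are in mm, angles in rad, forces in N, time in s.
With the tool pointing down it reaches from about 350 to 1000 mm from the base axis. Payload 7.1 kg.
Tool frame: the origin (TCP) lies on the centre line of the jaws, within the pads' length; the fingertips stand 25 mm ahead of it and the grasp point (between the pads) lies 6 mm ahead of it; z points along the fingers, x is the direction in which the jaws open and shut, and the axes are right-handed (so a half turn about z gives the same grasp; the last joint's range is limited). The gripper opens to 85 mm and grips with 20 to 120 N. Pads are 22 mm wide; open, the fingers measure 114 mm over their backs; the gripper's body (76 mm by 85 mm) begins 54 mm behind the grasp point. The pads swing forward as they close: fully open they stand 13 mm farther back than shut.
Start: joints at [-1.334, 0.423, 1.63, -0, 1.089, -0.019], TCP at [158.156, -604.642, 256.319] pointing down, gripper open.
Joint ranges: [-3, 3], [-0.9, 2.11], [0.09, 2.58], [-1.31, 4.45], [0.11, 2.69], [-2.54, 2.54]. Speed limits (rad/s): [2.39, 2.39, 3.01, 3.14, 3.14, 3.14].

### API

Orientations are given as a unit quaternion [x, y, z, w].
In Python, from station import status, viewer, ticket, spotter gives the robot as it stands. The module is installed in compiled form; this text tells all that it offers.
- The arm moves only by the tool servo_tool, never from a script. Its argument "steps" is a list of rows, each a list of 3 entries, a list of its own where there are three numbers: the shift along the tool's x, y, z in m, then the turn, a rotation vector about the tool's x, y, z in degrees, then the closure in counts, from 0 (fully open) to 255 (shut). In form: [[[dx, dy, dz], [ax, ay, az], jaw], ...]. A call has 1 to 10 rows; each row is the pose to reach, as a shift and turn from the pose commanded when the call began, along the tool's axes at that moment; what a row does not reach only later rows make up. A row lasts 1/12 s, in which the tool goes at most 41.7 mm and 7.16 degrees, less where a joint would pass 70% of its speed; a pose out of reach is approached as far as the arm can. A call with a gripper value outside its range is refused whole. The fingers move at their own pace and stop on an object; "grip_force" is the grip in N (left out, the last holds). Time passes only in rows, so rows that repeat a pose let the fingers close. It gives the time, the measured TCP pose, the force and the opening at its end, in the units of the state.
- status.observe(): the state, without advancing time (a new reading comes with each control period).
- viewer.read_camera(name): name is "scene" or "top"; returns (picture, depth): 400x640x3 uint8, red, green, blue; 400x640 float32, mm along the optical axis (not along the pixel's ray), 0 where there is no reading.
- viewer.camera_params(name): a dict with "fx", "fy", "cx", "cy" (pixels), "R" (3x3) and "t" (3): a world point X has camera coordinates R X + t. Camera axes: x right, y down, z forward; pixel columns grow to the right and rows downward; lengths in mm; the calibration is good to about 2 mm. A picture is of the moment at which its call begins. camera_params takes no time and is no camera call.
- ticket.sign_off(): hands the job in, once; it reports no verdict.
Trained networks look in the newest picture that a camera, given by its name, has taken for a name from the list of things; names that differ only in an ending like _2 or _b are one class to them, and where a whole thing is asked for, a point or a joint stands for the part that bears it (a point fixed in the world has none). Each returns a list of dicts, best first, with "score" (0 to 1); they miss things now and then, are a little off and sometimes report something else, mostly with a low value. They report only what shows in the picture. A call takes as long as a camera call. They do not tell look-alikes from the thing itself.
- spotter.search_frame(name, camera): "box" ([left, top, right, bottom] in pixels, round what is visible of it).
- spotter.pinpoint(name, camera): "xy" ([column, row] in pixels: a listed point, or the origin of a listed thing).
The state is a dict: "t": time; "joint_pos": joint angles; "joint_vel": joint speeds; "effort": joint torques, N m; "position": TCP position; "tcp_rot": TCP orientation; "wrist_force": force on the tool from outside, world axes, zero at the start; "torque": the same for the moment, N m; "gripper_width": finger opening in mm.
Only numpy, scipy, OpenCV 4.12 (cv2) and the standard library are available. Lean on these libraries where they do the work, as an engineer would, in place of code of your own. Each camera call takes 0.05 s, during which the arm holds its last target.

### The job

With the mallet, drive the carousel's sprung lock pin fully down so that the platter comes free, then put the mallet down on the bench, clear of the carousel. Turn the platter gently by its T-handle until the one tall bottle stands right in front of the pointer, and finish while still gripping the handle, holding the platter still there. Use only the mallet on the pin, do not touch the bottle or the jars, keep them standing in their seats, and leave the other things on the bench where they are.

Things in the scene. Friction and masses are not known exactly. Their poses are not given: they have to be found in the camera images.
- carousel: Fixed foot of the jar carousel: dark steel disc, 250 mm diameter; origin at its centre on the bench, z up. Its -x is the front (towards the robot within 0.3 rad): there a post 56 mm high with a pointer finger stands 164 to 180 mm from the axis. To the robot's right, at 260 degrees counterclockwise from its +x, a bracket carries the lock pin 180 mm from the axis.
- front_mark (a point): Point at the level of the platter's upper side (52 mm above the bench), 108 mm from the axis towards the pointer: where the centre of the bottle's underside must come. The round aluminium platter (300 mm diameter) carries nine wire ring seats 40 degrees apart on this 108 mm circle.
- platter: Round aluminium platter with the T-handle; turns on the foot about its z axis; origin on the axis, on the bench; axes as the foot's at the start. Locked (under 0.1 rad of play) until the pin is 10 mm down; then a greased bearing (0.06 N m, plus 0.2 per rad/s), stays where left. Seats 40 and 80 degrees to either side of the front are taken, so it must turn 40 or 80 degrees either way (limit 3 rad).
- handle (a point): Middle of the black T-handle bar fixed on top of the platter's spindle, on the carousel's axis, 200 mm above the bench: round bar 80 mm long along the platter's y, 20 mm thick (190 to 210 mm above the bench). Grip across its 20 mm from above; the spindle below is 14 mm thick, with a 24 mm collar at 160 to 166 mm. Turns with the platter.
- lock_pin: Upright sprung lock pin with a steel cap 24 mm diameter, 10 mm thick; origin under it at bench level when up; slides straight down 16 mm to its stop. A spring (up to 4 N) pushes up, a friction collar (6 N) keeps it where it was driven, so about 10 N drives it down, more when quick.
- pin_top (a point): Centre of the top face of the pin's cap: 80 mm above the bench when up (locking), 64 mm when fully down on its stop (platter free).
- bottle: The one tall thing on the platter: white screw-capped bottle, 56 mm diameter, 105 mm high, about 0.2 kg, standing loose in one of the four occupied seats; origin at the centre of its underside. Top 157 mm above the bench.
- jar_a: Squat screw-lid sample jar, 49 mm diameter, 56 mm high, loose in a seat; origin at the centre of its underside.
- jar_b: A second such squat jar, same size.
- jar_c: A third such squat jar, same size.
- mallet: Small mallet, 0.28 to 0.42 kg, standing on one face of its head, right of the carousel. Head: upright cylinder 72 mm high, rubber faces 50 mm and steel middle 44 mm diameter. Wooden handle level along the body's -x, 18 mm wide, 22 mm high, to 174 mm from the head's axis, centre line 36 mm above the lower face. Origin: centre of the lower (striking) face.
- mallet_head (a point): Centre of the mallet's head, 36 mm above its lower face.
- mallet_grip (a point): Good point to grip the handle: on its centre line, 65 mm from the head's axis (which lies towards the body's +x).
- tape: Roll of masking tape lying flat, 86 mm diameter, 24 mm high: bystander.
- marker: Felt marker lying, 138 mm long, 17 mm thick: bystander.
- packet: Flat packet, 99 x 123 x 12 mm: bystander.
- cap: Small round brass-coloured spray-gun air cap, 38 mm diameter, 16 mm high: bystander.
- oiler: Slim rectangular oil tin, 48 x 66 x 166 mm: bystander.
There are look-alikes about, which are no part of the job. What is shaped like the jar_b but pink or turquoise is not meant.

How it is judged:
By the outcome, as a careful person would: the job done as asked, in the order asked, and still so for the second after the job is handed in, while the arm keeps its last pose, push and grip.
It also fails if it takes over 61 s, if anything falls off the work surface, if the arm or the gripper's body presses on something with over 40 N, if the wrist force passes 120 N, or if a joint passes its speed limit or range.

## Working session

There is one attempt and no reset: what is moved stays moved. The work goes in short steps, Python scripts to look and compute and a tool call to move; the robot and the scene stay as the last step left them, time stands still between calls to the robot, and variables do not carry over. Pictures are saved under pics/ and viewed, and the job is handed in when it is done.

Besides the shell and the picture viewer there is one more tool, called as name(argument=value, ...) on one line, values as JSON. servo_tool: Moves the arm, as the interface text tells. Its arguments: {"type":"object","properties":{"steps":{"type":"array","items":{"type":"array"}},"grip_force":{"type":"number"}},"required":["steps"]}

```bash
mkdir -p pics
cat > h.py <<'E'
import numpy as np,cv2
from station import status,viewer,ticket,spotter
from scipy.spatial.transform import Rotation as Ro
def cam(n):
    p=viewer.camera_params(n); return p
def unproj(n,u,v,d):
    p=cam(n); c=np.array([(u-p['cx'])/p['fx']*d,(v-p['cy'])/p['fy']*d,d]); return np.array(p['R']).T@(c-np.array(p['t']))
def atz(n,u,v,z):
    p=cam(n); R=np.array(p['R']);o=-R.T@np.array(p['t']); r=R.T@np.array([(u-p['cx'])/p['fx'],(v-p['cy'])/p['fy'],1]); return o+r*(z-o[2])/r[2]
def proj(n,X):
    p=cam(n); c=np.array(p['R'])@np.array(X)+np.array(p['t']); return np.array([p['fx']*c[0]/c[2]+p['cx'],p['fy']*c[1]/c[2]+p['cy']])
def cloud(n,d):
    p=cam(n); v,u=np.mgrid[0:400,0:640]; c=np.stack([(u-p['cx'])/p['fx']*d,(v-p['cy'])/p['fy']*d,d],-1); return (c-np.array(p['t']))@np.array(p['R'])
def shot(n,f):
    im,d=viewer.read_camera(n); cv2.imwrite('pics/'+f+'.png',im[:,:,::-1]); np.savez('pics/'+f+'.npz',im=im,d=d); return im,d
E
python3 - <<'E'
from h import *
np.set_printoptions(precision=1,suppress=True)
s=status.observe(); print(s)
for n in('scene','top'):
    shot(n,n+'0'); p=cam(n); print(n,p)
Z={'pin_top':80,'handle':200,'mallet_head':36,'mallet_grip':36,'front_mark':52,'bottle':52,'mallet':0,'carousel':0,'jar_a':52}
for n in('top','scene'):
  for k,z in Z.items():
    for r in spotter.pinpoint(k,n)[:5]: print(n,k,round(r['score'],2),np.array(r['xy']),atz(n,*r['xy'],z))
E
```

```text
{'t': 0.0, 'joint_pos': array([-1.3,  0.4,  1.6, -0. ,  1.1, -0. ]), 'joint_vel': array([ 0., -0.,  0.,  0., -0., -0.]), 'effort': array([  0. , -55.7, -28.2,   0. ,   0. ,   0. ]), 'position': array([ 158. , -604.1,  255.5]), 'tcp_rot': array([ 0.8, -0.6, -0. , -0. ]), 'wrist_force': array([1. , 0.8, 0. ]), 'torque': array([-0.1, -0. , -0. ]), 'gripper_width': 85.14070964511869}
scene {'fx': 503.0213658944053, 'fy': 503.0213658944053, 'cx': 324.8506142231889, 'cy': 196.8620115941397, 'R': array([[-0.5, -0.9,  0. ],
       [-0.4,  0.2, -0.9],
       [ 0.8, -0.4, -0.5]]), 't': array([ 290. ,  330. , 1236.3])}
top {'fx': 388.0773953136542, 'fy': 388.0773953136542, 'cx': 323.1504209752006, 'cy': 198.50269579548325, 'R': array([[-0.1, -1. ,  0. ],
       [-1. ,  0.1, -0.3],
       [ 0.3, -0. , -1. ]]), 't': array([ 110.9,  536.7, 1094.2])}
top pin_top 0.55 [355.6 184.6] [581.9 -30.7  80. ]
top handle 0.71 [294.8 169.2] [597.2 147.7 200. ]
top mallet_head 0.75 [451.9 206.2] [ 504.  -330.7   36. ]
top mallet_grip 0.88 [467.8 196.3] [ 532.8 -386.6   36. ]
top front_mark 0.73 [304.3 219.5] [
[... 242 characters left out ...]
331.6 190.2] [578.5  43.1  52. ]
top jar_a 0.78 [359.  265.4] [338.5 -19.3  52. ]
top jar_a 0.63 [268.5 201.3] [556.1 241.7  52. ]
top jar_a 0.52 [379.8 194.5] [ 553.6 -106.3   52. ]
scene pin_top 0.6 [339.7 194.6] [611.  -41.8  80. ]
scene handle 0.97 [291.2 177. ] [576.  149.8 200. ]
scene bottle 0.96 [322.1 219.9] [529.1  65.7  52. ]
scene carousel 0.6 [291.7 226.9] [610.2 136.2   0. ]
scene carousel 0.39 [283.5 283.9] [343.  278.7   0. ]
scene jar_a 0.84 [360.8 215.7] [499.1 -59.4  52. ]
scene jar_a 0.83 [177.6 269.8] [461.  535.9  52. ]
scene jar_a 0.77 [285.  230.4] [521.7 196.7  52. ]
scene jar_a 0.68 [375.3 256.9] [280.7  22.8  52. ]
scene jar_a 0.57 [311.9 231.2] [481.9 124.5  52. ]
```

Run:
```python
import cv2
for n in('top','scene'):
    im=cv2.imread(f'pics/{n}0.png'); cv2.imwrite(f'pics/{n}0b.png',cv2.resize(im,(800,500),interpolation=cv2.INTER_CUBIC))
im=cv2.imread('pics/top0.png')[110:270,230:490]; cv2.imwrite('pics/crop0.png',cv2.resize(im,(780,480),interpolation=cv2.INTER_CUBIC))
im=cv2.imread('pics/scene0.png')[140:300,220:480]; cv2.imwrite('pics/crop1.png',cv2.resize(im,(780,480),interpolation=cv2.INTER_CUBIC))
```

```text
(no output)
```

View pics/top0b.png

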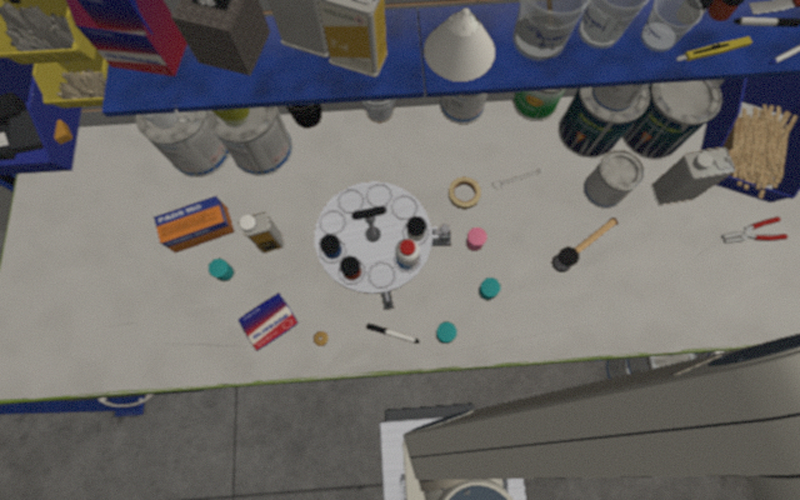

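View pics/scene0b.png

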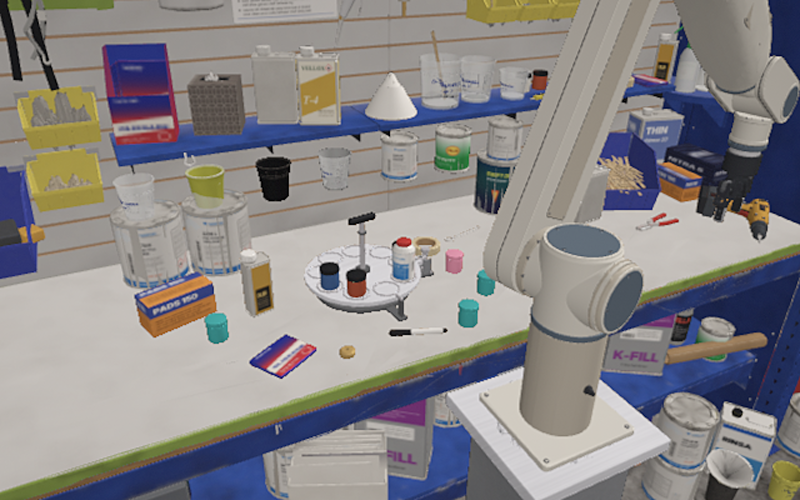

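View pics/crop0.png

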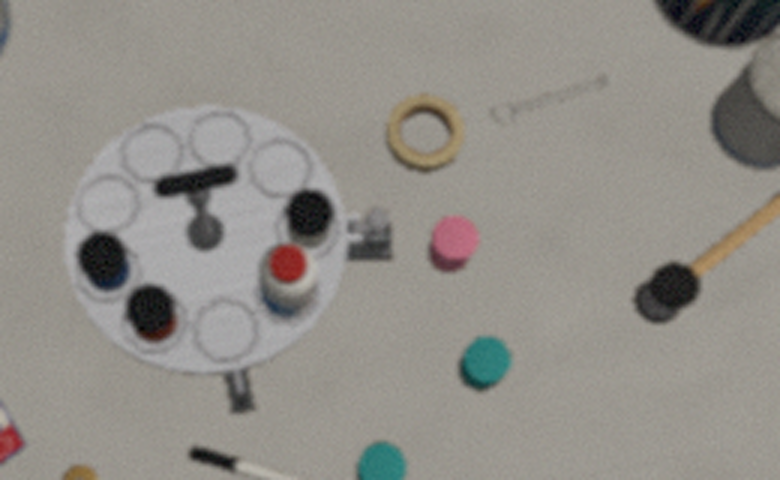

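View pics/crop1.png

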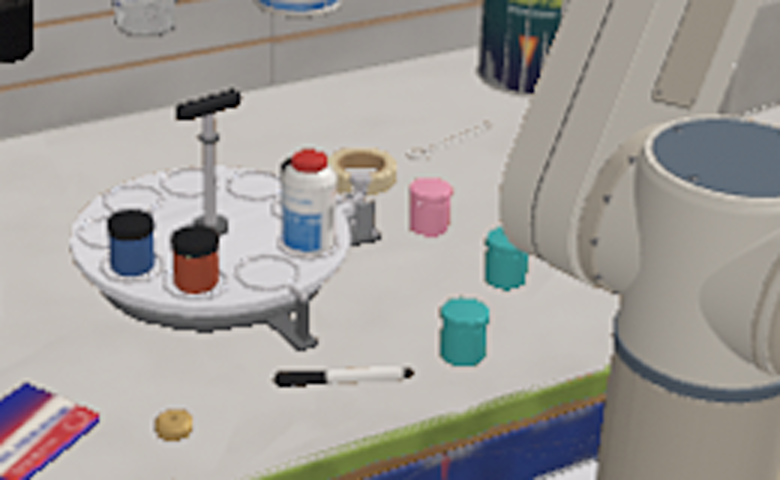

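The top view shows the bottle (red cap, crop px 288,265; the only tall thing on the platter) 40° to the robot's right of the pointer (238,390). The mallet head is at (672,287) with its handle going up and right, and the pin bracket is at (370,235). The pink and turquoise jars are the look-alikes, standing off the platter. Next I'll refine these positions with depth.

Run:
```python
from h import *
np.set_printoptions(precision=1,suppress=True)
for n in('top','scene'):
    f=np.load(f'pics/{n}0.npz'); im,d=f['im'],f['d']; P=cloud(n,d); ok=d>0
    x,y,z=P[...,0],P[...,1],P[...,2]
    # bench level
    m=ok&(x>350)&(x<480)&(y>-150)&(y<-50); print(n,'bench z',np.median(z[m]))
    m=ok&(abs(z-52)<6)&(np.hypot(x-595,y-150)<165)
    q=np.stack([x[m],y[m]],-1).astype(np.float32); c,r=cv2.minEnclosingCircle(q); print('platter mec',c,r,m.sum(),np.median(z[m]))
    m=ok&(z>185)&(z<225)&(np.hypot(x-595,y-150)<60)
    q=P[m]; print('handle',len(q),q.mean(0),q.min(0),q.max(0)); 
    if len(q)>5: w=np.linalg.svd(q[:,:2]-q[:,:2].mean(0))[2][0]; print('dir deg',np.degrees(np.arctan2(w[1],w[0])))
    m=ok&(z>60)&(z<90)&(np.hypot(x-568,y+40)<45); print('pin',m.sum(),P[m])
    m=ok&(z>60)&(z<82)&(np.hypot(x-504,y+330)<60); q=P[m]; print('mhead top',len(q), q.mean(0) if len(q) else '', q.min(0) if len(q) else '',q.max(0) if len(q) else '')
    m=ok&(z>35)&(z<56)&(np.hypot(x-550,y+400)<130); q=P[m]; print('mhandle',len(q))
    if len(q)>5:
        w=np.linalg.svd(q[:,:2]-q[:,:2].mean(0))[2][0]; print(q.mean(0),np.degrees(np.arctan2(w[1],w[0])),q.min(0),q.max(0))
    m=ok&(z>140)&(z<170)&(np.hypot(x-520,y-60)<60); q=P[m]; print('bottle top',len(q),q.mean(0) if len(q) else '')
    m=ok&(z>100)&(z<116)&(np.hypot(x-590,y-150)<150); q=P[m]; 
    for a in q[::12]: print(a,end=' ')
    print()
    m=ok&(z>46)&(z<64)&(x<445)&(x>380)&(y>60)&(y<190); q=P[m]; print('pointer',len(q),q[:30])
```

```text
top bench z 1.7318762647123813
platter mec (589.7679443359375, 141.77748107910156) 156.96429443359375 4965 50.443040412593504
handle 195 [592.9 146.2 205.1] [581.1 107.8 185.1] [607.4 183.7 212. ]
dir deg -80.88889996094846
pin 47 [[602.  -27.9  76.2]
 [601.4 -30.9  77.2]
 [599.8 -33.6  80.9]
 [598.6 -36.4  83.4]
 [598.3 -24.4  77.7]
 [599.1 -27.7  75.1]
 [598.9 -30.9  74.9]
 [597.4 -33.5  78.4]
 [597.4 -36.7  77.8]
 [598.6 -40.3  74.1]
 [598.  -43.2  74.9]
 [594.6 -23.9  79. ]
 [593.5 -26.7  81.3]
 [596.2 -30.7  73.3]
 [593.5 -33.   80.3]
 [594.4 -36.5  77.1]
 [593.8 -39.4  78. ]
 [594.1 -42.7  76.6]
 [591.5 -23.6  78.6]
 [591.3 -26.7  78.5]
 [591.3 -29.9  77.7]
 [590.7 -32.9  78.9]
 [590.1 -35.8  79.8]
 [590.7 -39.2  77.6]
 [590.1 -42.1  78.7]
 [588.1 -23.3  79. ]
 [588.4 -26.5  77.5]
 [586.5 -29.1  82.1]
 [587.4 -32.5  78.9]
 [587.9 -35.8  76.9]
 [586.7 -38.6  79.6]
 [586.7 -41.7  79.2]
 [586.4 -23.5  74.4]
 [583.9 -25.8  81. ]
 [585.4 -29.5  76.1]
 [583.9 -32.1  79.6]
 [585.4 -35.8  74.9]
 [584.3 -38.6  77.1]
 [583.9 -41.6  77.7]
 [580.9 -25.6  80.2]
 [583.  -29.4  73.6]
 [581.8 
[... 3808 characters left out ...]
88.8 200.  103.8] [482.1 212.4 107.1] [483.5 218.2 104.5] 
pointer 36 [[444.4 125.8  60. ]
 [444.  122.6  59.3]
 [444.3 129.1  57.5]
 [435.9 130.   62.5]
 [435.  127.1  62.2]
 [438.5 122.   58.8]
 [436.9 129.5  58.2]
 [435.7 126.7  58.2]
 [429.9 126.3  61.4]
 [428.7 123.6  61.4]
 [429.9 129.6  58.8]
 [431.3 125.6  56.9]
 [424.4 125.8  60.9]
 [425.8 121.7  59. ]
 [442.7 156.3  55.3]
 [442.7 153.1  54.4]
 [444.1 139.2  49.7]
 [435.1 126.9  51.5]
 [433.2 124.6  52. ]
 [424.4 125.7  57.4]
 [423.5 122.9  57.1]
 [423.5 119.5  56.2]
 [430.9 129.1  51.1]
 [424.7 128.8  54.5]
 [421.5 127.1  55.9]
 [418.2 125.5  57.5]
 [417.  122.8  57.4]
 [432.  128.4  46.6]
 [427.  127.6  49.4]
 [424.  125.8  50.6]]
```

Run:
```python
from h import *
np.set_printoptions(precision=1,suppress=True)
f=np.load('pics/top0.npz'); im,d=f['im'],f['d']; P=cloud('top',d); x,y,z=P[...,0],P[...,1],P[...,2]
hsv=cv2.cvtColor(im,cv2.COLOR_RGB2HSV)
m=(d>0)&(hsv[...,1]>80)&(hsv[...,0]<25)&(x>480)&(x<680)&(y<-320)&(y>-520)&(z>30)&(z<60)
q=P[m]; print(len(q),q.mean(0),q.min(0),q.max(0))
# pixel-wise intersect with top plane z=47
v,u=np.nonzero(m); Q=np.array([atz('top',a,b,47) for a,b in zip(u,v)])
c=Q[:,:2].mean(0); w=np.linalg.svd(Q[:,:2]-c)[2][0]; w*=np.sign(w[0]); t=(Q[:,:2]-c)@w; print(c,w,np.degrees(np.arctan2(w[1],w[0])),t.min(),t.max(),c+w*t.max())
m=(d>0)&(im.max(2)<70)&(np.hypot(x-500,y+329)<40)&(z>62); q=P[m]; C,r=cv2.minEnclosingCircle(q[:,:2].astype(np.float32)); print('head',C,r,np.median(q[:,:2],0),q.mean(0))
v,u=np.nonzero(m); Q=np.array([atz('top',a,b,72) for a,b in zip(u,v)])[:,:2]; print(cv2.minEnclosingCircle(Q.astype(np.float32)),Q.mean(0))
s=status.observe(); R=Ro.from_quat(s['tcp_rot']).as_matrix(); print(R, s['position'])
for r in spotter.pinpoint('mallet_head','top')[:2]+spotter.pinpoint('mallet_grip','top')[:2]: print(r,atz('top',*r['xy'],36))
```

```text
178 [ 556.5 -416.4   45. ] [ 516.4 -477.7   37. ] [ 597.3 -360.3   51. ]
[ 555.8 -415.5] [ 0.5 -0.8] -57.02031531292284 -65.4895362504139 66.73365107118738 [ 592.1 -471.5]
head (499.3381042480469, -327.483154296875) 23.187406539916992 [ 498.2 -326.6] [ 498.3 -326.4   69.5]
((497.4118957519531, -325.0983581542969), 23.890281677246094) [ 497.7 -325.4]
[[ 0.3 -1.   0. ]
 [-1.  -0.3 -0. ]
 [ 0.  -0.  -1. ]] [ 158.2 -604.7  256.3]
{'xy': [451.9, 206.2], 'score': 0.75} [ 504.  -330.7   36. ]
{'xy': [467.8, 196.3], 'score': 0.88} [ 532.8 -386.6   36. ]
```

```bash
cat >> h.py <<'E'
def to(pos,yaw,s=None):
    s=s or status.observe(); R=Ro.from_quat(s['tcp_rot']); 
    y=np.radians(yaw); T=Ro.from_matrix(np.array([[np.cos(y),np.sin(y),0],[np.sin(y),-np.cos(y),0],[0,0,-1]]))
    dp=R.inv().apply(np.array(pos)-s['position'])/1000; dr=np.degrees((R.inv()*T).as_rotvec())
    m=R.as_matrix(); print('t',round(s['t'],2),'at',np.round(s['position'],1),'yaw',round(float(np.degrees(np.arctan2(m[1,0],m[0,0]))),1),'shift',np.round(dp,4),'rot',np.round(dr,2),'F',np.round(s['wrist_force'],1),'w',round(s['gripper_width'],1))
E
python3 - <<'E'
from h import *
np.set_printoptions(precision=1,suppress=True)
to([532,-378,130],33)
f=np.load('pics/top0.npz'); P=cloud('top',f['d']); x,y,z=P[...,0],P[...,1],P[...,2]
m=(f['d']>0)&(z>60)&(np.hypot(x-532,y+378)<160)
q=P[m]; r=np.hypot(q[:,0]-532,q[:,1]+378)
m2=np.hypot(q[:,0]-499,q[:,1]+327)>40; print(q[m2][np.argsort(r[m2])][:400:25])
E
```

```text
t 1.1 at [ 158.2 -604.7  256.3] yaw -75.3 shift [-0.1 -0.4  0.1] rot [   0.    -0.  -108.3] F [0.8 0.4 0.2] w 85.3
[[ 650.3 -453.1   82. ]
 [ 647.7 -460.3   94.2]
 [ 655.8 -449.9  108.1]
 [ 648.  -464.   108. ]
 [ 655.  -455.4   86.6]
 [ 664.6 -440.7  119.5]
 [ 650.6 -467.   116.6]
 [ 670.  -436.8  108.7]
 [ 671.8 -435.5  105.1]
 [ 674.5 -432.   107.2]
 [ 645.  -484.5   73.4]
 [ 679.1 -434.8  118.2]
 [ 683.2 -430.2   66.9]]
```

```bash
sed -i "s/np.round(dp,4)/[round(float(v),4) for v in dp]/" h.py
python3 - <<'E'
from h import *
to([531,-377,140],33)
E
```

```text
t 1.1 at [ 158.2 -604.7  256.3] yaw -75.3 shift [-0.1259, -0.4183, 0.1163] rot [   0.     -0.   -108.34] F [0.8 0.4 0.2] w 85.3
```

servo_tool(steps=[[[-0.008,-0.026,0.0],[0,0,-6.8],0],[[-0.016,-0.053,0.0],[0,0,-13.6],0],[[-0.024,-0.079,0.0],[0,0,-20.4],0],[[-0.032,-0.106,0.0],[0,0,-27.2],0],[[-0.04,-0.132,0.0],[0,0,-34],0],[[-0.048,-0.158,0.0],[0,0,-40.8],0],[[-0.056,-0.185,0.0],[0,0,-47.6],0],[[-0.064,-0.211,0.0],[0,0,-54.4],0],[[-0.072,-0.238,0.0],[0,0,-61.2],0],[[-0.08,-0.264,0.0],[0,0,-68],0]])

```text
t: 1.93
position: [394.5, -459.6, 256.5]
tcp_rot: [0.998, -0.061, 0.0, 0.0]
wrist_force: [0.2, -0.5, -0.6]
gripper_width: 85.3
```

Run:
```python
from h import *
to([531,-377,140],33)
```

```text
t 1.93 at [ 394.5 -459.6  256.5] yaw -7.0 shift [0.1254, -0.0987, 0.1165] rot [ 1.000e-02 -1.000e-02 -4.001e+01] F [ 0.2 -0.5 -0.6] w 85.3
```

servo_tool(steps=[[[0.021,-0.016,0.01],[0,0,-6.7],0],[[0.042,-0.033,0.02],[0,0,-13.4],0],[[0.063,-0.049,0.04],[0,0,-20.1],0],[[0.084,-0.066,0.06],[0,0,-26.8],0],[[0.105,-0.082,0.085],[0,0,-33.4],0],[[0.125,-0.099,0.11],[0,0,-40],0],[[0.125,-0.099,0.117],[0,0,-40],0]])

```text
t: 2.52
position: [531.8, -374.7, 135.5]
tcp_rot: [0.958, 0.285, -0.001, -0.002]
wrist_force: [-0.2, -0.2, 0.0]
gripper_width: 85.5
```

Run:
```python
from h import *
to([531,-377,42],33)
im,d=shot('top','top1'); cv2.imwrite('pics/top1c.png',cv2.resize(im[120:280,380:600,::-1],(770,560),interpolation=cv2.INTER_CUBIC))
print(proj('top',[531,-377,36]), proj('top',[498.5,-326.5,72]))
```

```text
t 2.52 at [ 531.8 -374.7  135.5] yaw 33.1 shift [-0.0019, 0.0018, 0.0935] rot [-0.22  0.02  0.15] F [-0.2 -0.2  0. ] w 85.5
[464.89567288 197.05578086] [454.58416685 204.6736691 ]
```

View pics/top1c.png

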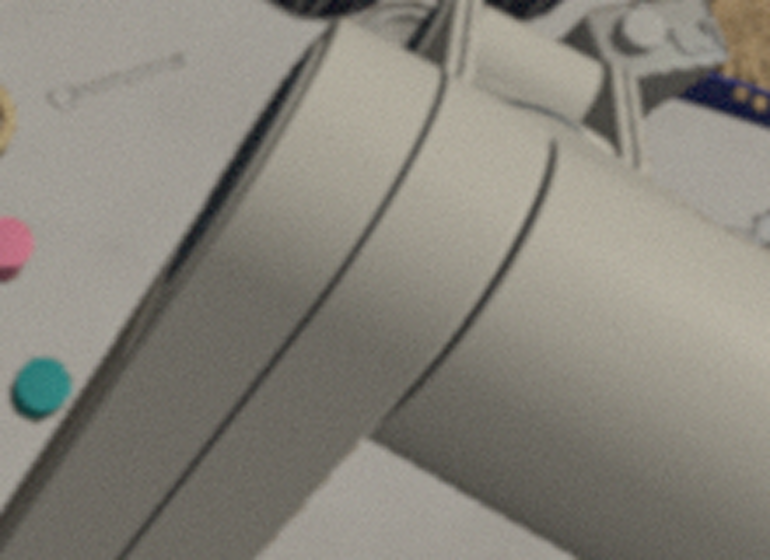

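The arm hides the mallet in the top view (it covers everything between px 0 and 770), so I'll descend using the measured pose.

servo_tool(steps=[[[-0.002,0.001,0.02],[0,0,0],0],[[-0.002,0.001,0.042],[0,0,0],0],[[-0.002,0.001,0.064],[0,0,0],0],[[-0.002,0.001,0.084],[0,0,0],0],[[-0.002,0.001,0.097],[0,0,0],0],[[-0.002,0.001,0.097],[0,0,0],0]], grip_force=110)

```text
t: 3.07
position: [527.0, -379.9, 40.2]
tcp_rot: [0.96, 0.28, -0.001, -0.002]
wrist_force: [-0.4, 1.3, -0.2]
gripper_width: 85.9
```

Run:
```python
from h import *
to([531,-377,42],33)
im,d=shot('scene','sc1'); print(proj('scene',[531,-377,36])); cv2.imwrite('pics/sc1b.png',cv2.resize(im[100:300,380:640,::-1],(780,600),interpolation=cv2.INTER_CUBIC))
```

```text
t 3.07 at [ 527.  -379.9   40.2] yaw 32.5 shift [0.005, -0.0003, -0.0018] rot [-0.21  0.09 -0.46] F [-0.4  1.3 -0.2] w 85.9
[432.79851902 196.29017951]
```

View pics/sc1b.png

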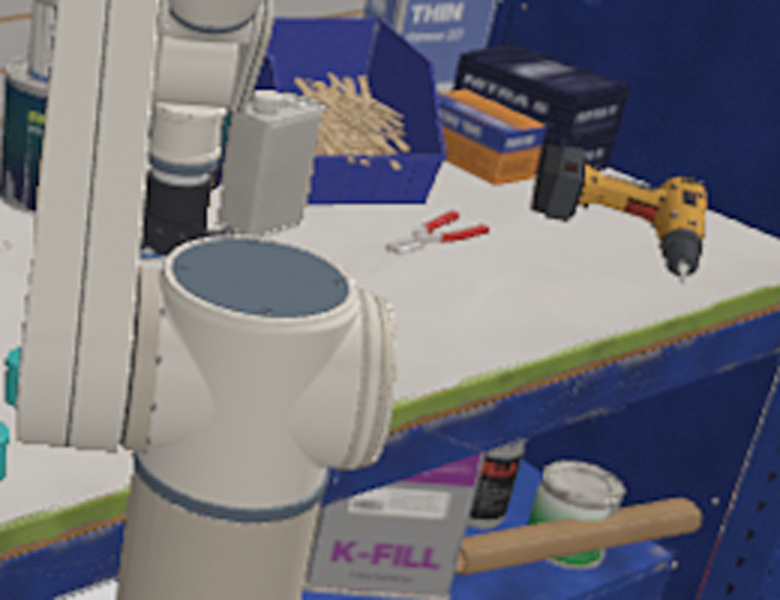

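Both views of the grasp are hidden by the arm. I'll centre the jaws by calibration, close them and judge by the opening, which should be about 18 mm.

servo_tool(steps=[[[0.004,0,-0.001],[0,0,-0.5],0],[[0.004,0,-0.001],[0,0,-0.5],120],[[0.004,0,-0.001],[0,0,-0.5],255],[[0.004,0,-0.001],[0,0,-0.5],255],[[0.004,0,-0.001],[0,0,-0.5],255],[[0.004,0,-0.001],[0,0,-0.5],255],[[0.004,0,-0.001],[0,0,-0.5],255],[[0.004,0,-0.001],[0,0,-0.5],255],[[0.004,0,-0.001],[0,0,-0.5],255],[[0.004,0,-0.001],[0,0,-0.5],255]])

```text
t: 3.95
position: [532.4, -378.1, 43.8]
tcp_rot: [0.958, 0.285, 0.0, 0.0]
wrist_force: [0.7, 0.2, 5.8]
gripper_width: 16.2
```

servo_tool(steps=[[[0,0,0],[0,0,0],255],[[0,0,0],[0,0,0],255],[[0,0,0],[0,0,0],255],[[0,0,-0.01],[0,0,0],255],[[0,0,-0.025],[0,0,0],255],[[0,0,-0.045],[0,0,0],255],[[0,0,-0.07],[0,0,0],255],[[0,0,-0.09],[0,0,0],255],[[0,0,-0.1],[0,0,0],255],[[0,0,-0.1],[0,0,0],255]])

```text
t: 4.78
position: [533.5, -379.0, 146.7]
tcp_rot: [0.958, 0.285, 0.002, 0.002]
wrist_force: [-0.0, -1.1, -3.6]
gripper_width: 16.3
```

Run:
```python
from h import *
s=status.observe();print(s['torque'],s['wrist_force'],s['gripper_width'])
to([587.5,-93,160],-1)
```

```text
[-0.15971475 -0.12103238  0.03226634] [-0.00515134 -1.10155612 -3.63386437] 16.330822381907925
t 4.78 at [ 533.5 -379.   146.7] yaw 33.2 shift [0.2017, -0.2098, -0.014] rot [ 0.24 -0.18 34.15] F [-0.  -1.1 -3.6] w 16.3
```

Run:
```python
from h import *
to([587.5,-125,160],-1)
```

```text
t 4.78 at [ 533.5 -379.   146.7] yaw 33.2 shift [0.1842, -0.183, -0.0139] rot [ 0.24 -0.18 34.15] F [-0.  -1.1 -3.6] w 16.3
```

servo_tool(steps=[[[0.01,-0.01,-0.014],[0,0,2],255],[[0.03,-0.03,-0.014],[0,0,6],255],[[0.055,-0.055,-0.014],[0,0,11],255],[[0.08,-0.08,-0.014],[0,0,16],255],[[0.105,-0.105,-0.014],[0,0,21],255],[[0.13,-0.13,-0.014],[0,0,26],255],[[0.155,-0.154,-0.014],[0,0,30],255],[[0.174,-0.173,-0.014],[0,0,33],255],[[0.184,-0.183,-0.014],[0,0,34.2],255],[[0.184,-0.183,-0.014],[0,0,34.2],255]])

```text
t: 5.62
position: [585.7, -120.9, 156.1]
tcp_rot: [1.0, -0.008, -0.001, -0.001]
wrist_force: [-1.0, 0.3, -3.1]
gripper_width: 16.3
```

Run:
```python
from h import *
im,d=shot('scene','sc2'); cv2.imwrite('pics/sc2b.png',cv2.resize(im[100:300,220:480,::-1],(780,600),interpolation=cv2.INTER_CUBIC))
im,d=shot('top','top2'); cv2.imwrite('pics/top2b.png',cv2.resize(im[110:270,230:490,::-1],(780,480),interpolation=cv2.INTER_CUBIC))
to([587.5,-93,160],-1)
```

```text
t 5.72 at [ 585.5 -123.6  156.4] yaw -0.9 shift [0.0015, -0.0306, -0.0036] rot [-0.    0.11  0.08] F [-0.5 -0.2 -3. ] w 16.3
```

View pics/sc2b.png

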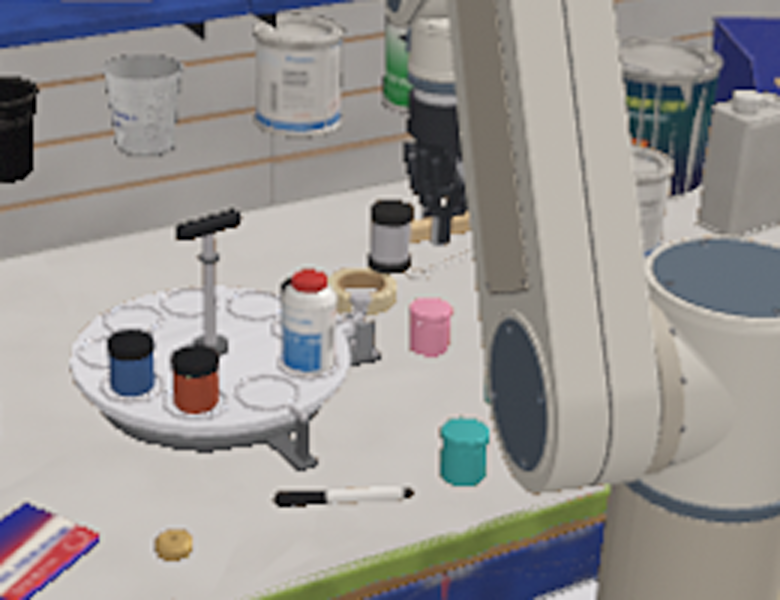

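View pics/top2b.png

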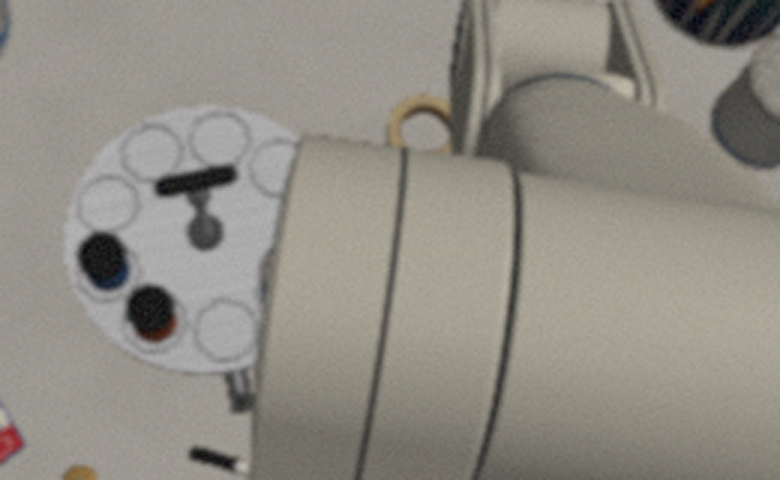

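The scene view shows the mallet held level, with its head at crop (391,237), clear of everything. I'll measure the head relative to the TCP.

Run:
```python
from h import *
np.set_printoptions(precision=1,suppress=True)
f=np.load('pics/sc2.npz'); d=f['d'];P=cloud('scene',d); u0,u1=343,358
q=P[165:193,342:360].reshape(-1,3); m=(abs(q[:,0]-585)<45)&(abs(q[:,1]+60)<45); q=q[m]
print(len(q),q.min(0),q.max(0),np.median(q,0))
for v in range(164,194,2): print(v,[tuple(np.round(P[v,u]).astype(int)) for u in range(340,362,3)])
# expected silhouette for nominal head centre
for c in ([586,-63.6],):
    for zz in (114.5,186.5):
        a=np.linspace(0,6.28,60); pr=np.array([proj('scene',[c[0]+25*np.cos(t),c[1]+25*np.sin(t),zz]) for t in a]); print(zz,pr.min(0),pr.max(0))
```

```text
368 [ 556.  -104.6  111.8] [612.2 -35.4 186.6] [573.4 -54.8 155.2]
164 [(np.int64(988), np.int64(-252), np.int64(-1)), (np.int64(981), np.int64(-262), np.int64(0)), (np.int64(965), np.int64(-268), np.int64(6)), (np.int64(966), np.int64(-283), np.int64(2)), (np.int64(964), np.int64(-296), np.int64(1)), (np.int64(949), np.int64(-301), np.int64(6)), (np.int64(617), np.int64(-112), np.int64(177)), (np.int64(590), np.int64(-106), np.int64(189))]
166 [(np.int64(963), np.int64(-238), np.int64(3)), (np.int64(962), np.int64(-251), np.int64(1)), (np.int64(609), np.int64(-61), np.int64(183)), (np.int64(598), np.int64(-65), np.int64(186)), (np.int64(600), np.int64(-78), np.int64(183)), (np.int64(933), np.int64(-292), np.int64(5)), (np.int64(932), np.int64(-306), np.int64(3)), (np.int64(600), np.int64(-113), np.int64(176))]
168 [(np.int64(953), np.int64(-233), np.int64(-1)), (np.int64(594), np.int64(-41), np.int64(185)), (np.int64(596), np.int64(-53), np.int64(182)), (np.int64(589), np.int64(-61), np.int64(184)), (np.int64(586), np.int64(-70), np.int64(183)), (np.int64(584), np.int64(-81), np.int
[... 4021 characters left out ...]
4(-44), np.int64(114)), (np.int64(571), np.int64(-54), np.int64(113)), (np.int64(557), np.int64(-57), np.int64(119)), (np.int64(753), np.int64(-188), np.int64(0)), (np.int64(745), np.int64(-196), np.int64(1)), (np.int64(739), np.int64(-206), np.int64(2))]
192 [(np.int64(746), np.int64(-119), np.int64(10)), (np.int64(733), np.int64(-124), np.int64(15)), (np.int64(719), np.int64(-129), np.int64(20)), (np.int64(704), np.int64(-133), np.int64(26)), (np.int64(735), np.int64(-164), np.int64(5)), (np.int64(735), np.int64(-177), np.int64(2)), (np.int64(731), np.int64(-188), np.int64(1)), (np.int64(724), np.int64(-197), np.int64(3))]
114.5 [341.9 183.9] [356.9 190.7]
186.5 [342.6 164.3] [358.  170.7]
```

servo_tool(steps=[[[0.001,-0.005,0],[0,0,0],255],[[0.002,-0.012,0],[0,0,0],255],[[0.002,-0.02,0],[0,0,0],255],[[0.002,-0.027,0.006],[0,0,0],255],[[0.002,-0.031,0.014],[0,0,0],255],[[0.002,-0.031,0.022],[0,0,0],255],[[0.002,-0.031,0.027],[0,0,0],255],[[0.002,-0.031,0.027],[0,0,0],255]])

```text
t: 6.38
position: [587.6, -93.1, 128.4]
tcp_rot: [1.0, -0.009, -0.002, -0.0]
wrist_force: [-0.9, 0.6, -2.6]
gripper_width: 16.7
```

Run:
```python
from h import *
im,d=shot('scene','sc3'); cv2.imwrite('pics/sc3b.png',cv2.resize(im[140:260,270:430,::-1],(800,600),interpolation=cv2.INTER_CUBIC))
to([588,-93,107],-1)
print(status.observe()['torque'])
```

```text
t 6.43 at [588.  -93.3 129.2] yaw -1.0 shift [0.0, -0.0003, 0.0222] rot [-0.01  0.12 -0.05] F [-0.2 -0.7 -3.4] w 15.8
[-0.10635001 -0.00464265  0.01557822]
```

View pics/sc3b.png

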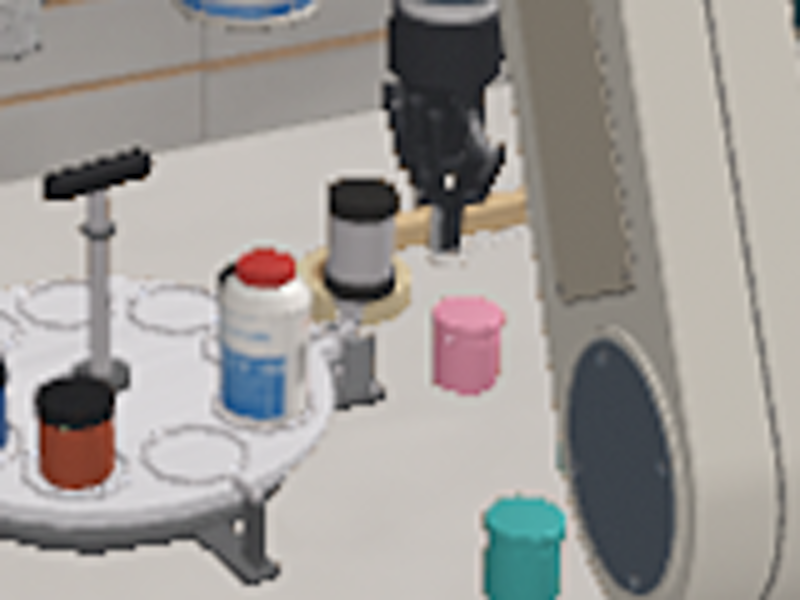

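The head sits over the pin (crop ~352,310), clear of the bottle and the jar. Pressing slowly.

servo_tool(steps=[[[0,0,0.003],[0,0,0],255],[[0,0,0.006],[0,0,0],255],[[0,0,0.008],[0,0,0],255],[[0,0,0.01],[0,0,0],255],[[0,0,0.012],[0,0,0],255],[[0,0,0.014],[0,0,0],255],[[0,0,0.016],[0,0,0],255],[[0,0,0.016],[0,0,0],255]])

```text
t: 7.1
position: [589.1, -93.5, 114.5]
tcp_rot: [1.0, -0.009, 0.001, 0.0]
wrist_force: [-0.7, -3.1, 4.1]
gripper_width: 16.3
```

Run:
```python
from h import *
to([588,-93,107],-1)
print(status.observe()['torque'])
```

```text
t 7.1 at [589.1 -93.5 114.5] yaw -1.1 shift [-0.0011, -0.0005, 0.0075] rot [ 0.02 -0.06 -0.05] F [-0.7 -3.1  4.1] w 16.3
[-3.40085506e-01  1.16160985e-01 -2.21816335e-04]
```

Run:
```python
from h import *
im,d=shot('scene','sc4'); cv2.imwrite('pics/sc4b.png',cv2.resize(im[140:260,270:430,::-1],(800,600),interpolation=cv2.INTER_CUBIC))
for i in range(4):
    s=status.observe(); print(s['wrist_force'],s['torque'],s['position'])
    viewer.read_camera('scene')
```

```text
[ 0.6814699  -3.24590346  2.54667403] [-0.4562025   0.02720612 -0.01117394] [589.10373891 -93.49642594 114.50084414]
[ 0.97853801 -2.15169574  2.94180825] [-0.38485018  0.01634994 -0.01987555] [589.0783107  -93.44988774 114.51220223]
[-0.79894361 -3.40269001  2.87960583] [-0.41063088 -0.00848281 -0.06132092] [589.03801495 -93.37574997 114.49232267]
[-0.26562077 -3.83400209  3.24188043] [-0.37385349 -0.07181151 -0.00611429] [589.04490522 -93.37107754 114.50049901]
```

View pics/sc4b.png

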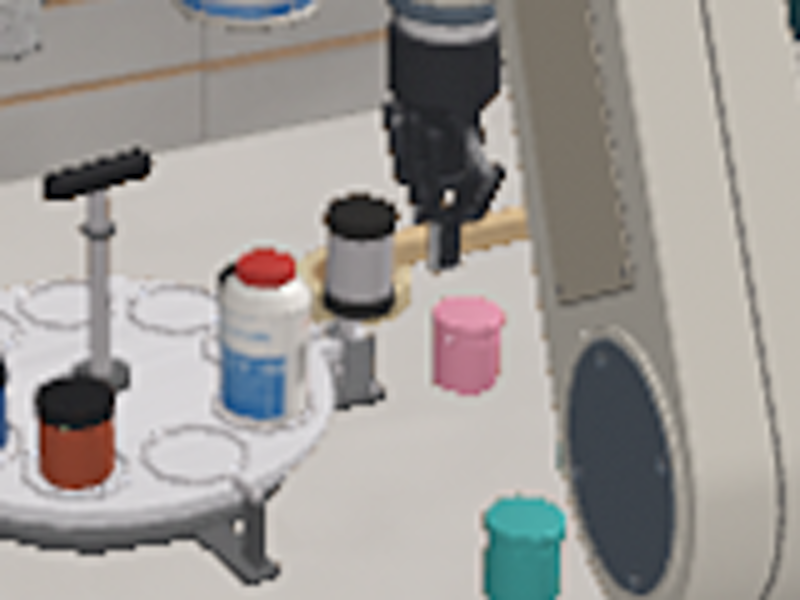

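servo_tool(steps=[[[-0.001,0,0.002],[0,0,0],255],[[-0.001,0,0.004],[0,0,0],255],[[-0.001,0,0.006],[0,0,0],255],[[-0.001,0,0.008],[0,0,0],255],[[-0.001,0,0.009],[0,0,0],255],[[-0.001,0,0.01],[0,0,0],255],[[-0.001,0,0.01],[0,0,0],255]])

```text
t: 7.93
position: [589.2, -93.8, 106.6]
tcp_rot: [1.0, -0.009, 0.002, 0.0]
wrist_force: [-3.6, -5.5, 20.2]
gripper_width: 16.2
```

Run:
```python
from h import *
im,d=shot('scene','sc5'); cv2.imwrite('pics/sc5b.png',cv2.resize(im[140:260,270:430,::-1],(800,600),interpolation=cv2.INTER_CUBIC))
to([588,-93,107],-1)
P=cloud('scene',d); 
# head top height
q=P[160:200,325:352].reshape(-1,3); m=(np.hypot(q[:,0]-588,q[:,1]+33)<26); print(np.percentile(q[m][:,2],[5,90,95,98]))
```

```text
t 7.98 at [589.2 -93.8 106.6] yaw -1.0 shift [-0.0012, -0.0008, -0.0004] rot [ 0.04 -0.2  -0.05] F [-2.6 -4.9 20.9] w 16.1
[ 85.45411867 135.82967947 137.01448279 138.02794177]
```

View pics/sc5b.png

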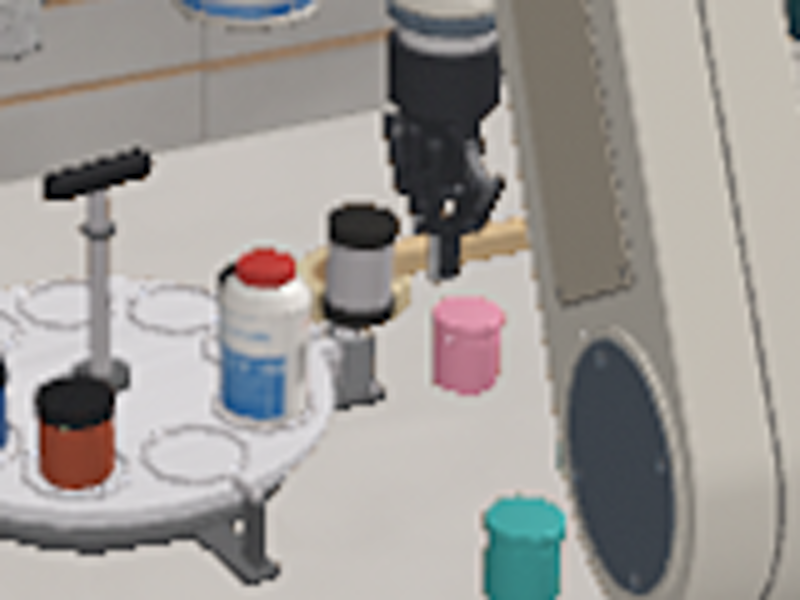

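Force has risen to 24 N with the face near 65 mm, so the pin is at its stop. One small extra push to make sure.

servo_tool(steps=[[[0,0,0.001],[0,0,0],255],[[0,0,0.002],[0,0,0],255],[[0,0,0.002],[0,0,0],255]])

```text
t: 8.23
position: [589.9, -94.5, 105.3]
tcp_rot: [1.0, -0.009, 0.003, 0.001]
wrist_force: [-3.0, -9.2, 25.1]
gripper_width: 16.4
```

servo_tool(steps=[[[0,0,-0.005],[0,0,0],255],[[0,0,-0.015],[0,0,0],255],[[0,0,-0.03],[0,0,0],255],[[0,0.008,-0.05],[0,0,0],255],[[0,0.028,-0.06],[0,0,0],255],[[0,0.05,-0.065],[0,0,0],255],[[0,0.065,-0.065],[0,0,0],255],[[0,0.07,-0.065],[0,0,0],255]])

```text
t: 8.9
position: [585.9, -164.7, 167.0]
tcp_rot: [1.0, -0.01, -0.0, -0.0]
wrist_force: [-0.3, 0.0, -2.9]
gripper_width: 16.0
```

Run:
```python
from h import *
np.set_printoptions(precision=1,suppress=True)
im,d=shot('scene','sc6'); cv2.imwrite('pics/sc6b.png',cv2.resize(im[140:260,270:430,::-1],(800,600),interpolation=cv2.INTER_CUBIC))
P=cloud('scene',d); x,y,z=P[...,0],P[...,1],P[...,2]
m=(d>0)&(np.hypot(x-588,y+33)<14)&(z>45)&(z<95); print(m.sum(),np.percentile(z[m],[10,50,80,90,100])); 
q=P[m]; t=q[q[:,2]>np.percentile(q[:,2],60)]; print(t.mean(0))
f=np.load('pics/scene0.npz'); P=cloud('scene',f['d']);x,y,z=P[...,0],P[...,1],P[...,2]; m=(np.hypot(x-588,y+33)<14)&(z>45)&(z<95);print('before',m.sum(),np.percentile(z[m],[10,50,80,90,100]))
to([588,-160,170],-1)
print(proj('scene',[588,-33,64]))
```

```text
44 [46.4 58.4 63.4 64.2 65.7]
[589.1 -29.   63.2]
before 61 [47.7 65.7 77.8 79.4 80.2]
t 8.95 at [ 585.7 -164.6  166.6] yaw -1.1 shift [0.0022, -0.0046, -0.0034] rot [-0.   0.1 -0.1] F [-0.1 -0.1 -3.6] w 16.2
[340.5 202.2]
```

View pics/sc6b.png

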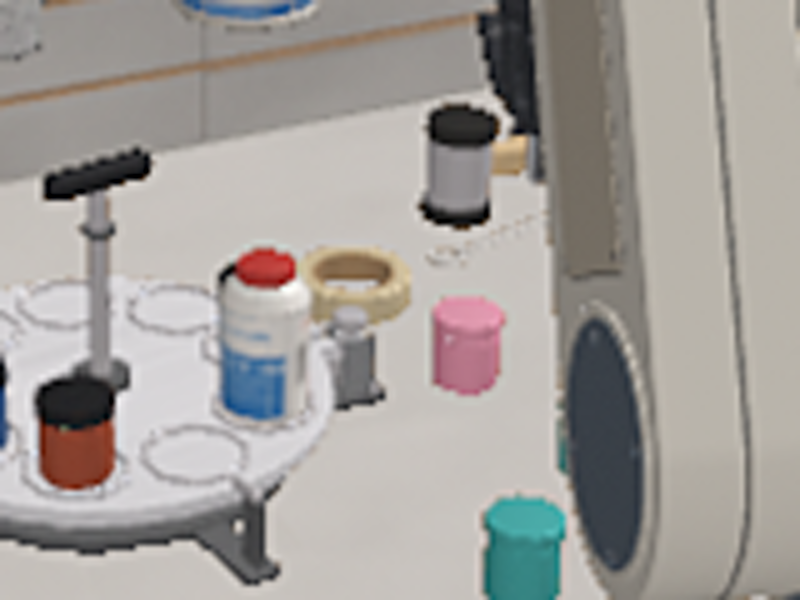

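The pin cap now reads 64 mm (it was 80), so it is fully down. The mallet goes back to its original clear spot.

Run:
```python
from h import *
to([531,-377,120],33)
```

```text
t 8.95 at [ 585.7 -164.6  166.6] yaw -1.1 shift [-0.0504, 0.2135, 0.0466] rot [ -0.04   0.07 -34.15] F [-0.1 -0.1 -3.6] w 16.2
```

servo_tool(steps=[[[-0.003,0.01,0.0],[0,0,-2],255],[[-0.008,0.032,0.0],[0,0,-6],255],[[-0.014,0.06,0.0],[0,0,-10],255],[[-0.021,0.09,0.0],[0,0,-15],255],[[-0.028,0.12,0.0],[0,0,-20],255],[[-0.035,0.15,0.01],[0,0,-25],255],[[-0.042,0.18,0.02],[0,0,-30],255],[[-0.048,0.203,0.034],[0,0,-33],255],[[-0.05,0.213,0.046],[0,0,-34],255],[[-0.05,0.213,0.046],[0,0,-34],255]])

```text
t: 9.78
position: [530.2, -375.5, 117.5]
tcp_rot: [0.959, 0.283, -0.002, -0.002]
wrist_force: [0.1, 0.2, -3.2]
gripper_width: 15.8
```

Run:
```python
from h import *
to([531,-377,43],33)
```

```text
t 9.78 at [ 530.2 -375.5  117.5] yaw 32.9 shift [0.0, 0.0021, 0.0745] rot [-0.31  0.11 -0.15] F [ 0.1  0.2 -3.2] w 15.8
```

servo_tool(steps=[[[0,0.001,0.012],[0,0,0],255],[[0,0.001,0.03],[0,0,0],255],[[0,0.001,0.048],[0,0,0],255],[[0,0.001,0.06],[0,0,0],255],[[0,0.001,0.067],[0,0,0],255],[[0,0.001,0.071],[0,0,0],255],[[0,0.001,0.073],[0,0,0],255],[[0,0.001,0.074],[0,0,0],255],[[0,0.001,0.074],[0,0,0],255]])

```text
t: 10.53
position: [533.6, -376.2, 47.9]
tcp_rot: [0.959, 0.284, 0.0, 0.0]
wrist_force: [-0.6, -0.5, -2.4]
gripper_width: 16.3
```

Run:
```python
from h import *
to([531,-377,43],33)
```

```text
t 10.53 at [ 533.6 -376.2   47.9] yaw 33.0 shift [-0.0026, -0.0007, 0.0049] rot [ 0.05 -0.02 -0.04] F [-0.6 -0.5 -2.4] w 16.3
```

servo_tool(steps=[[[0,0,0.001],[0,0,0],255],[[0,0,0.002],[0,0,0],255],[[0,0,0.003],[0,0,0],255],[[0,0,0.004],[0,0,0],255],[[0,0,0.004],[0,0,0],255]])

```text
t: 10.95
position: [533.1, -376.2, 43.3]
tcp_rot: [0.959, 0.284, 0.0, 0.0]
wrist_force: [0.1, -0.6, -2.2]
gripper_width: 16.3
```

servo_tool(steps=[[[0,0,0.001],[0,0,0],255],[[0,0,0.002],[0,0,0],255],[[0,0,0.002],[0,0,0],255]])

```text
t: 11.2
position: [533.4, -376.4, 42.8]
tcp_rot: [0.959, 0.284, 0.0, 0.0]
wrist_force: [-1.5, 1.1, 9.4]
gripper_width: 16.1
```

Contact (force +9 N, TCP at 42.8). Opening slowly.

servo_tool(steps=[[[0,0,-0.001],[0,0,0],220],[[0,0,-0.001],[0,0,0],150],[[0,0,-0.001],[0,0,0],80],[[0,0,-0.001],[0,0,0],0],[[0,0,-0.001],[0,0,0],0],[[0,0,-0.001],[0,0,0],0],[[0,0,-0.001],[0,0,0],0],[[0,0,-0.001],[0,0,0],0]])

```text
t: 11.87
position: [533.1, -376.1, 42.2]
tcp_rot: [0.959, 0.284, -0.0, -0.0]
wrist_force: [-0.5, 0.6, -0.3]
gripper_width: 85.4
```

servo_tool(steps=[[[0,0,-0.01],[0,0,0],0],[[0,0,-0.03],[0,0,0],0],[[0,0,-0.06],[0,0,0],0],[[0,0,-0.095],[0,0,0],0],[[0,0,-0.13],[0,0,0],0],[[0,0,-0.165],[0,0,0],0],[[0,0,-0.2],[0,0,0],0],[[0,0,-0.225],[0,0,0],0],[[0,0,-0.24],[0,0,0],0],[[0,0,-0.24],[0,0,0],0]])

```text
t: 12.7
position: [534.6, -377.2, 287.8]
tcp_rot: [0.959, 0.284, 0.002, 0.003]
wrist_force: [1.4, -0.2, 0.5]
gripper_width: 85.4
```

Run:
```python
from h import *
to([592,148,300],9)
```

```text
t 12.7 at [ 534.6 -377.2  287.8] yaw 33.0 shift [0.3339, -0.4094, -0.0143] rot [ 0.4  -0.26 23.96] F [ 1.4 -0.2  0.5] w 85.4
```

servo_tool(steps=[[[0.012,-0.015,-0.01],[0,0,1],0],[[0.033,-0.04,-0.014],[0,0,3],0],[[0.054,-0.066,-0.014],[0,0,5],0],[[0.075,-0.092,-0.014],[0,0,7],0],[[0.096,-0.118,-0.014],[0,0,9],0],[[0.117,-0.144,-0.014],[0,0,11],0],[[0.138,-0.169,-0.014],[0,0,12],0],[[0.159,-0.195,-0.014],[0,0,14],0],[[0.18,-0.221,-0.014],[0,0,16],0],[[0.2,-0.245,-0.014],[0,0,18],0]])

```text
t: 13.53
position: [566.8, -59.8, 295.5]
tcp_rot: [0.992, 0.129, -0.001, -0.0]
wrist_force: [1.1, 0.3, 0.2]
gripper_width: 85.5
```

Run:
```python
from h import *
im,d=shot('top','top7'); cv2.imwrite('pics/top7b.png',cv2.resize(im[110:310,230:550,::-1],(800,500),interpolation=cv2.INTER_CUBIC))
to([592,148,300],9)
```

```text
t 13.58 at [567.3 -55.4 295.5] yaw 14.8 shift [0.076, -0.1903, -0.004] rot [-0.18  0.04  5.84] F [ 1.1  3.  -1.1] w 85.6
```

View pics/top7b.png

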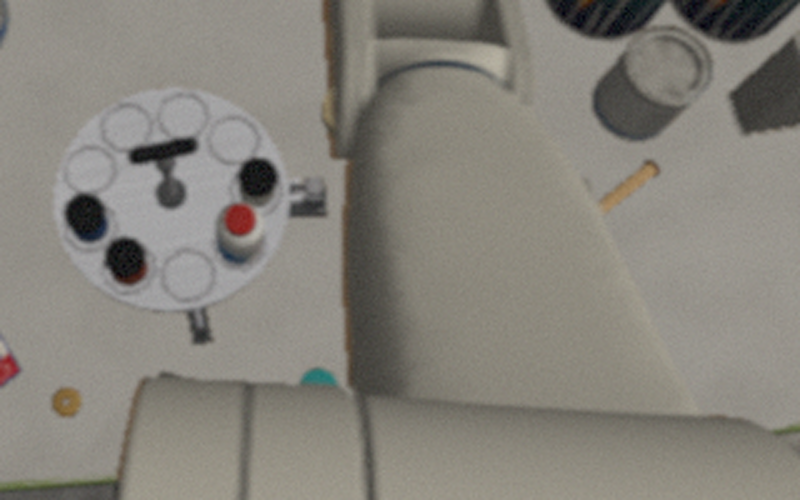

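The mallet lies back on the bench (handle at crop 630,185), and the carousel looks undisturbed. Refining the axis, bar direction, pointer and bottle angles from both views.

```bash
cat > ang.py <<'E'
from h import *
def ang(top=None,scene=None,ax=None):
    out={}
    for n,f in(('top',top),('scene',scene)):
        if f is None: continue
        g=np.load(f'pics/{f}.npz'); im,d=g['im'].astype(int),g['d']; P=cloud(n,d); x,y,z=P[...,0],P[...,1],P[...,2]
        A=(592,148) if ax is None else ax
        r=np.hypot(x-A[0],y-A[1]); ok=d>0
        def mapz(m,zz):
            v,u=np.nonzero(m); return np.array([atz(n,a,b,zz)[:2] for a,b in zip(u,v)])
        m=ok&(z>188)&(z<218)&(r<60)&(im.max(2)<70)
        if m.sum()>20:
            q=mapz(m,205 if n=='top' else 200); c=q.mean(0); w=np.linalg.svd(q-c)[2][0]; w*=np.sign(w[1]); t=(q-c)@w; print(n,'bar c',c+w*(t.max()+t.min())/2,'dir-90',np.degrees(np.arctan2(w[1],w[0]))-90,t.max()-t.min())
        m=ok&(z>138)&(z<165)&(r>80)&(r<140)&(im[...,0]>110)&(im[...,1]<80)
        if m.sum()>10:
            q=mapz(m,157 if n=='top' else 150); c,_=cv2.minEnclosingCircle(q.astype(np.float32)); print(n,'bottle cap',m.sum(),np.round(c,1),q.mean(0),'mean depth',P[m].mean(0))
        m=ok&(z>40)&(z<68)&(r>160)&(r<185)&(x<A[0]-140)&(im.max(2)<140)
        if m.sum()>5:
            print(n,'pointer',m.sum(),P[m].mean(0))
        # platter edge: disc pixels via brightness & z
        m=(ok&(abs(z-52)<9)&(r<175)&(im.min(2)>90)).astype(np.uint8)
        cs,_=cv2.findContours(m,cv2.RETR_EXTERNAL,cv2.CHAIN_APPROX_NONE); c=max(cs,key=cv2.contourArea)[:,0]; h=cv2.convexHull(c)[:,0]
        q=np.array([atz(n,a,b,52)[:2] for a,b in h]); M=np.c_[2*q,np.ones(len(q))]; s=np.linalg.lstsq(M,(q**2).sum(1),rcond=None)[0]; print(n,'platter',s[:2],np.sqrt(s[2]+s[0]**2+s[1]**2))
E
python3 - <<'E'
from ang import *
np.set_printoptions(precision=1,suppress=True)
ang('top7','sc6')
ang('top0','scene0')
E
```

```text
top bar c [592.8 148. ] dir-90 8.134431623285494 71.6522473912174
top bottle cap 111 [523.   67.8] [523.1  67.6] mean depth [523.8  67.6 154.9]
top pointer 23 [424.8 121.3  55. ]
top platter [590.9 143.5] 151.81463998948433
scene bar c [593.1 149.8] dir-90 15.61512569106388 82.58880645035893
scene bottle cap 67 [526.  68.] [524.7  67.3] mean depth [517.8  70.8 154. ]
scene pointer 26 [424.  125.4  49.4]
scene platter [585.1 141.5] 159.51220682425452
top bar c [592.7 148. ] dir-90 8.53421608027061 71.6911099664398
top bottle cap 110 [522.9  67.1] [522.8  67.8] mean depth [523.5  67.7 154.8]
top pointer 22 [424.3 121.1  55.4]
top platter [590.6 140.1] 153.39002458515571
scene bar c [593.1 149.8] dir-90 15.61512569106388 82.58880645035893
scene bottle cap 67 [526.  68.] [524.7  67.3] mean depth [517.6  70.9 154.1]
scene pointer 25 [424.  125.2  49.6]
scene platter [587.5 142.8] 157.96420972721606
```

servo_tool(steps=[[[0.01,-0.025,0],[0,0,1],0],[[0.02,-0.05,0],[0,0,2],0],[[0.03,-0.08,0],[0,0,3],0],[[0.042,-0.11,0],[0,0,4],0],[[0.054,-0.14,0],[0,0,5],0],[[0.065,-0.165,0],[0,0,6],0],[[0.073,-0.182,0],[0,0,6],0],[[0.076,-0.19,0],[0,0,6],0],[[0.076,-0.19,0],[0,0,6],0]])

```text
t: 14.33
position: [591.6, 142.8, 295.4]
tcp_rot: [0.997, 0.079, -0.001, 0.0]
wrist_force: [0.0, -0.5, 0.8]
gripper_width: 85.3
```

Run:
```python
from h import *
to([592.8,148.3,206],8.6)
```

```text
t 14.33 at [591.6 142.8 295.4] yaw 9.1 shift [0.0022, -0.0052, 0.0894] rot [-0.    0.07  0.49] F [ 0.  -0.5  0.8] w 85.3
```

servo_tool(steps=[[[0.002,-0.002,0.01],[0,0,0.5],0],[[0.002,-0.002,0.025],[0,0,0.5],0],[[0.002,-0.002,0.035],[0,0,0.5],0],[[0.002,-0.002,0.04],[0,0,0.5],0],[[0.002,-0.002,0.04],[0,0,0.5],0]])

```text
t: 14.75
position: [592.7, 142.6, 254.4]
tcp_rot: [0.997, 0.073, -0.002, 0.0]
wrist_force: [-0.0, -0.3, -0.0]
gripper_width: 85.5
```

Run:
```python
from h import *
im,d=shot('scene','sc8'); cv2.imwrite('pics/sc8b.png',cv2.resize(im[100:300,220:480,::-1],(780,600),interpolation=cv2.INTER_CUBIC))
to([592.8,148.3,206],8.6)
```

```text
t 14.8 at [593.3 142.9 255.4] yaw 8.4 shift [0.0004, -0.0055, 0.0494] rot [ 0.01  0.1  -0.21] F [ 0.8 -0.4 -0.1] w 85.4
```

View pics/sc8b.png

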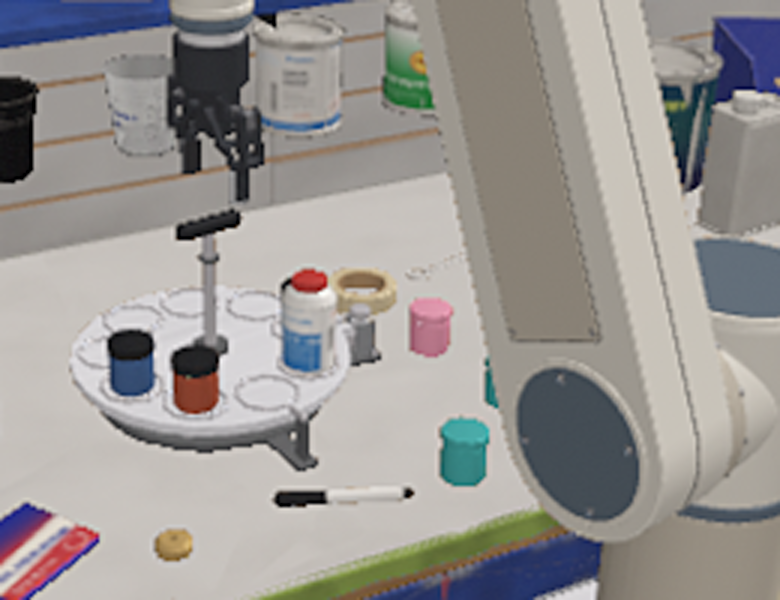

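The jaws straddle the T-bar (crop ~208,225). Descending and closing at 45 N.

servo_tool(steps=[[[0,-0.003,0.01],[0,0,0],0],[[0,-0.005,0.022],[0,0,0],0],[[0,-0.005,0.034],[0,0,0],0],[[0,-0.005,0.044],[0,0,0],0],[[0,-0.005,0.049],[0,0,0],0],[[0,-0.005,0.049],[0,0,0],0],[[0,-0.005,0.049],[0,0,0],0]], grip_force=45)

```text
t: 15.38
position: [592.8, 148.7, 206.8]
tcp_rot: [0.997, 0.074, -0.0, 0.0]
wrist_force: [0.3, -0.0, -0.2]
gripper_width: 85.2
```

Run:
```python
from h import *
to([592.8,148.3,206],8.6)
```

```text
t 15.38 at [592.8 148.7 206.8] yaw 8.5 shift [-0.0001, 0.0004, 0.0008] rot [ 0.    0.05 -0.14] F [ 0.3 -0.  -0.2] w 85.2
```

servo_tool(steps=[[[0,0,0],[0,0,0],100],[[0,0,0],[0,0,0],180],[[0,0,0],[0,0,0],220],[[0,0,0],[0,0,0],255],[[0,0,0],[0,0,0],255],[[0,0,0],[0,0,0],255],[[0,0,0],[0,0,0],255],[[0,0,0],[0,0,0],255],[[0,0,0],[0,0,0],255],[[0,0,0],[0,0,0],255]])

```text
t: 16.22
position: [596.9, 149.3, 208.5]
tcp_rot: [0.997, 0.074, 0.005, -0.0]
wrist_force: [14.1, 1.3, -5.6]
gripper_width: 18.1
```

The bar pulls the tool 4 mm in +x (14 N), so I'll relieve that by moving along.

servo_tool(steps=[[[0.001,0,0],[0,0,0],255],[[0.002,0,0],[0,0,0],255],[[0.003,0,-0.001],[0,0,0],255],[[0.004,0,-0.001],[0,0,0],255],[[0.004,0,-0.001],[0,0,0],255],[[0.004,0,-0.001],[0,0,0],255]])

```text
t: 16.72
position: [597.1, 149.3, 208.4]
tcp_rot: [0.997, 0.074, 0.0, -0.0]
wrist_force: [3.5, 0.5, 0.5]
gripper_width: 18.1
```

Run:
```python
from ang import *
np.set_printoptions(precision=2,suppress=True)
shot('scene','sc9')
s=status.observe();print(s['torque'],s['wrist_force'])
to([592.8,148.3,206],8.6)
```

```text
[ 0.06 -0.29  0.07] [ 3.1   0.14 -0.61]
t 16.77 at [597.1 149.3 208.4] yaw 8.5 shift [-0.0044, 0.0004, 0.0024] rot [-0.   -0.03 -0.14] F [ 3.1  0.1 -0.6] w 18.4
```

servo_tool(steps=[[[0,0,0],[0,0,0.3],255],[[0,0,0],[0,0,0.8],255],[[0,0,0],[0,0,1.5],255],[[0,0,0],[0,0,2.3],255],[[0,0,0],[0,0,3.2],255],[[0,0,0],[0,0,4.2],255],[[0,0,0],[0,0,5.2],255],[[0,0,0],[0,0,6.2],255],[[0,0,0],[0,0,7.2],255],[[0,0,0],[0,0,8.2],255]])

```text
t: 17.6
position: [597.3, 149.4, 208.4]
tcp_rot: [1.0, 0.001, 0.0, -0.0]
wrist_force: [4.2, 1.1, -1.5]
gripper_width: 18.3
```

Run:
```python
from ang import *
np.set_printoptions(precision=2,suppress=True)
s=status.observe();print(s['torque'],s['wrist_force'])
to([597,149.3,208.4],-31.5)
```

```text
[ 0.17 -0.66  0.12] [ 4.24  1.09 -1.51]
t 17.6 at [597.3 149.4 208.4] yaw 0.2 shift [-0.0003, 0.0001, 0.0] rot [-0.02 -0.04 31.65] F [ 4.2  1.1 -1.5] w 18.3
```

servo_tool(steps=[[[0,0,0],[0,0,1],255],[[0,0,0],[0,0,2],255],[[0,0,0],[0,0,3],255],[[0,0,0],[0,0,4],255],[[0,0,0],[0,0,5],255],[[0,0,0],[0,0,6],255],[[0,0,0],[0,0,7],255],[[0,0,0],[0,0,8],255],[[0,0,0],[0,0,9],255],[[0,0,0],[0,0,10],255]])

```text
t: 18.43
position: [597.5, 149.3, 208.4]
tcp_rot: [0.996, -0.086, 0.001, -0.0]
wrist_force: [6.1, 1.3, -1.5]
gripper_width: 18.3
```

servo_tool(steps=[[[0,0,0],[0,0,1],255],[[0,0,0],[0,0,2],255],[[0,0,0],[0,0,3],255],[[0,0,0],[0,0,4],255],[[0,0,0],[0,0,5],255],[[0,0,0],[0,0,6],255],[[0,0,0],[0,0,7],255],[[0,0,0],[0,0,8],255],[[0,0,0],[0,0,9],255],[[0,0,0],[0,0,10],255]])

```text
t: 19.27
position: [597.7, 149.3, 208.4]
tcp_rot: [0.985, -0.172, 0.001, -0.0]
wrist_force: [7.4, -0.2, -2.8]
gripper_width: 18.4
```

Run:
```python
from ang import *
np.set_printoptions(precision=2,suppress=True)
s=status.observe();print(s['torque'],s['wrist_force'])
to([597,149.3,208.4],-31.5)
im,d=shot('scene','sc10'); cv2.imwrite('pics/sc10b.png',cv2.resize(im[100:300,220:480,::-1],(780,600),interpolation=cv2.INTER_CUBIC))
im,d=shot('top','top10'); cv2.imwrite('pics/top10b.png',cv2.resize(im[110:270,230:490,::-1],(780,480),interpolation=cv2.INTER_CUBIC))
```

```text
[ 0.11 -0.98  0.11] [ 7.37 -0.23 -2.83]
t 19.27 at [597.7 149.3 208.4] yaw -19.8 shift [-0.0006, 0.0002, 0.0] rot [-0.05 -0.09 11.65] F [ 7.4 -0.2 -2.8] w 18.4
```

View pics/sc10b.png

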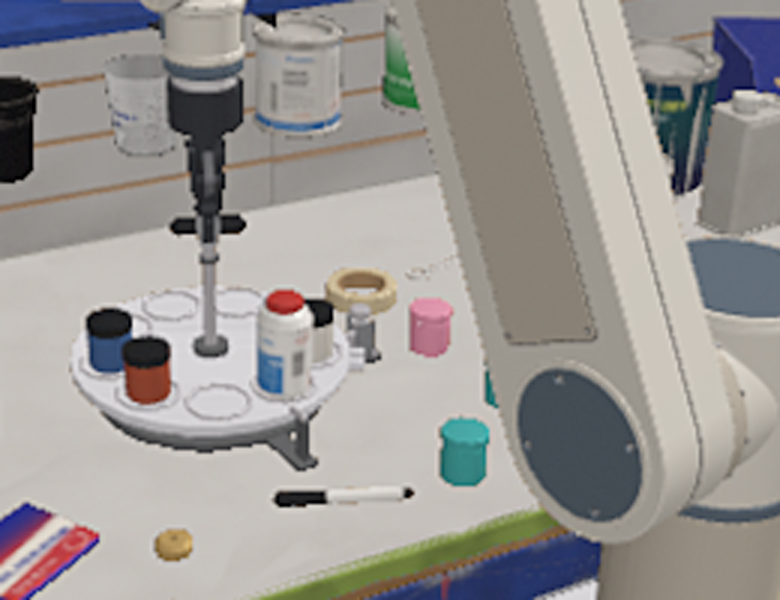

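View pics/top10b.png

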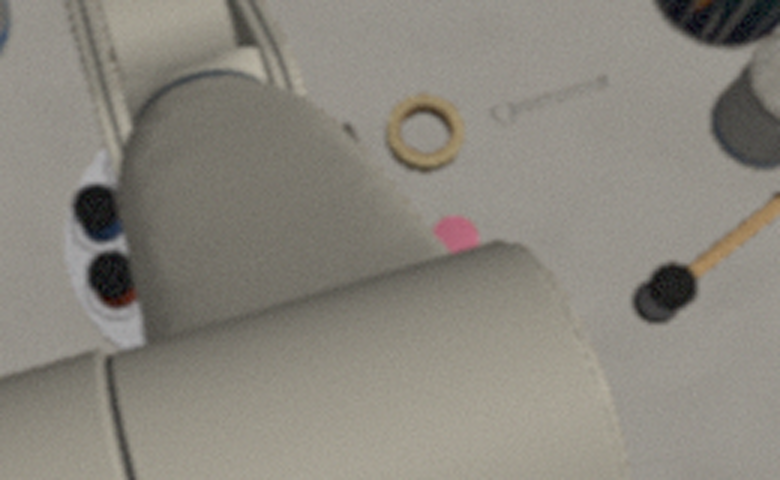

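The platter turns freely and the bottle and jars are upright. In the top view the mallet stands at (672,287). Finishing the turn with a slow end and relieving the small side force.

servo_tool(steps=[[[0.001,0,0],[0,0,1],255],[[0.001,0,0],[0,0,2],255],[[0.002,-0.001,0],[0,0,3],255],[[0.002,-0.001,0],[0,0,4],255],[[0.002,-0.001,0],[0,0,5],255],[[0.002,-0.001,0],[0,0,6],255],[[0.002,-0.001,0],[0,0,7],255],[[0.002,-0.001,0],[0,0,8],255],[[0.002,-0.001,0],[0,0,9],255],[[0.002,-0.001,0],[0,0,9.8],255]])

```text
t: 20.2
position: [598.0, 149.2, 208.4]
tcp_rot: [0.967, -0.256, -0.001, 0.001]
wrist_force: [-2.8, -1.8, 4.1]
gripper_width: 18.3
```

servo_tool(steps=[[[0,0,0],[0,0,0.6],255],[[0,0,0],[0,0,1.1],255],[[0,0,0],[0,0,1.4],255],[[0,0,0],[0,0,1.5],255],[[0,0,0],[0,0,1.5],255],[[0,0,0],[0,0,1.5],255]])

```text
t: 20.7
position: [598.1, 149.2, 208.4]
tcp_rot: [0.963, -0.268, -0.001, 0.001]
wrist_force: [-2.3, -1.4, 5.5]
gripper_width: 18.7
```

Run:
```python
from ang import *
np.set_printoptions(precision=2,suppress=True)
s=status.observe();print(s['torque'],s['wrist_force'])
to([597,149.3,208.4],-31.5)
im,d=shot('scene','sc11'); cv2.imwrite('pics/sc11b.png',cv2.resize(im[160:290,230:400,::-1],(785,600),interpolation=cv2.INTER_CUBIC))
ang(None,'sc11'); 
for k in('bottle','front_mark'):
  for r in spotter.pinpoint(k,'scene')[:3]: print(k,r,atz('scene',*r['xy'],52))
```

```text
[-0.11  0.44 -0.01] [-2.3  -1.39  5.49]
t 20.7 at [598.1 149.2 208.4] yaw -31.1 shift [-0.001, 0.0005, -0.0] rot [0.11 0.09 0.39] F [-2.3 -1.4  5.5] w 18.7
scene bar c [592.12 150.85] dir-90 -31.860698608869846 76.31398276215195
scene bottle cap 73 [489.2 131. ] [488.65 131.73] mean depth [482.26 134.78 153.83]
scene pointer 26 [424.87 125.53  50.03]
scene platter [585.53 148.  ] 155.1328977892554
bottle {'xy': [307.7, 229.3], 'score': 0.85} [497.47 131.35  52.  ]
bottle {'xy': [209.2, 246.1], 'score': 0.54} [536.84 428.26  52.  ]
front_mark {'xy': [310.5, 227.7], 'score': 0.8} [502.25 119.49  52.  ]
```

View pics/sc11b.png

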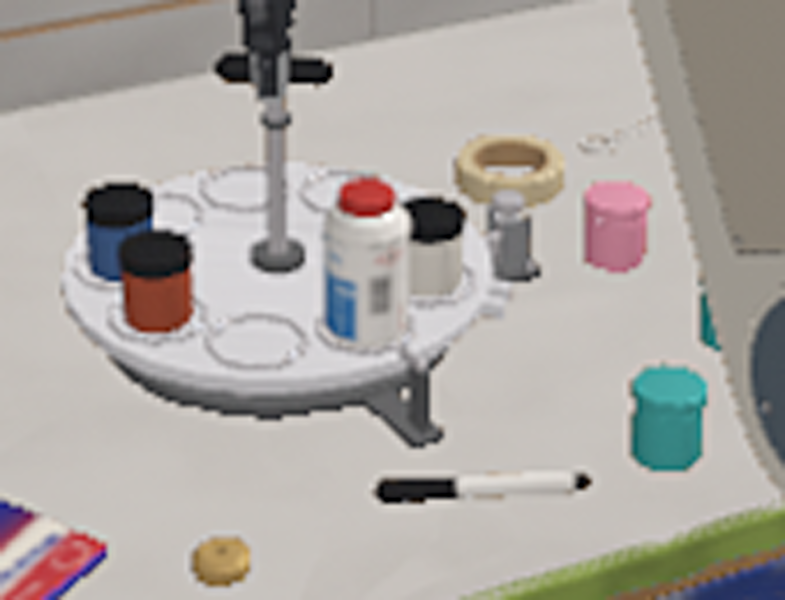

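The bottle is nearly in front of the pointer: its chord moved and the tool yaw both give about 39.6° of the 40° needed. I'll add 0.4°, settle and check again.

servo_tool(steps=[[[-0.0005,0,0.0005],[0,0,0.2],255],[[-0.0005,0,0.0005],[0,0,0.4],255],[[-0.0005,0,0.0005],[0,0,0.4],255],[[-0.0005,0,0.0005],[0,0,0.4],255],[[-0.0005,0,0.0005],[0,0,0.4],255],[[-0.0005,0,0.0005],[0,0,0.4],255]])

```text
t: 21.35
position: [598.0, 149.2, 208.4]
tcp_rot: [0.962, -0.271, -0.001, 0.001]
wrist_force: [-2.8, -2.9, 7.7]
gripper_width: 18.5
```

Run:
```python
from ang import *
np.set_printoptions(precision=2,suppress=True)
s=status.observe();print(s['torque'],s['wrist_force'],s['joint_vel'])
to([597,149.3,208.4],-31.5)
im,d=shot('scene','sc12'); ang(None,'sc12'); ang(None,'sc9'); ang(None,'scene0')
# shift between frames of the red cap and bottle using fraction-weighted redness
def red(f):
    im=np.load(f'pics/{f}.npz')['im'].astype(float); w=np.clip(im[...,0]-im[...,1:].max(2)-40,0,None); w[:, :280]=0;w[:,345:]=0;w[:170]=0;w[215:]=0
    v,u=np.mgrid[0:400,0:640]; return (w*u).sum()/w.sum(),(w*v).sum()/w.sum()
a={f:atz('scene',*red(f),152)[:2] for f in('scene0','sc9','sc11','sc12')}
for f in a: c=np.hypot(*(a[f]-a['scene0'])); print(f,red(f),a[f],'rot',2*np.degrees(np.arcsin(c/216)))
```

```text
[-0.29  0.46  0.02] [-2.78 -2.93  7.68] [ 0. -0.  0. -0.  0.  0.]
t 21.35 at [598.  149.2 208.4] yaw -31.5 shift [-0.0009, 0.0005, -0.0] rot [ 0.09  0.04 -0.01] F [-2.8 -2.9  7.7] w 18.5
scene bar c [591.85 151.3 ] dir-90 -35.139515701544894 76.91232662511689
scene bottle cap 73 [489.8 132.3] [488.67 132.57] mean depth [482.65 135.45 153.61]
scene pointer 26 [422.98 125.57  49.52]
scene platter [585.61 149.34] 154.5400024150773
scene bar c [593.68 148.27] dir-90 25.03907894772557 85.79535261269825
scene bottle cap 67 [526.  68.] [524.71  67.26] mean depth [517.68  70.89 154.09]
scene pointer 24 [424.11 124.93  49.27]
scene platter [587.21 142.14] 158.3241271838011
scene bar c [593.13 149.8 ] dir-90 15.61512569106388 82.58880645035893
scene bottle cap 67 [526.  68.] [524.71  67.26] mean depth [517.62  70.92 154.13]
scene pointer 25 [424.01 125.15  49.58]
scene platter [587.51 142.82] 157.96420972721606
scene0 (np.float64(322.8902991840435), np.float64(193.05494106980962)) [522.19  68.02] rot 0.0
sc9 (np.float64(322.89413035649983), np.float64(193.06049693914295)) [522.16  68.03] rot 0.020441831070650993
sc11 (np.float64(309.1160104132769), np.float64(202.2974292222584)) [486.66 131.9 ] rot 39.55943067012646
sc12 (np.float64(308.91283958602844), np.float64(202.33748382923673)) [486.7  132.55] rot 39.87177221553622
```

servo_tool(steps=[[[0,0,-0.001],[0,0,0.1],255],[[0,0,-0.001],[0,0,0.1],255],[[0,0,-0.001],[0,0,0.1],255],[[0,0,-0.001],[0,0,0.1],255],[[0,0,-0.001],[0,0,0.1],255],[[0,0,-0.001],[0,0,0.1],255]])

```text
t: 21.9
position: [598.0, 149.3, 208.4]
tcp_rot: [0.962, -0.272, -0.001, 0.001]
wrist_force: [-1.9, -3.7, 1.3]
gripper_width: 18.5
```

Run:
```python
from ang import *
np.set_printoptions(precision=2,suppress=True)
to([597,149.3,208.4],-31.5)
im,d=shot('scene','sc13'); ang(None,'sc13'); cv2.imwrite('pics/sc13b.png',cv2.resize(im[100:300,220:480,::-1],(780,600),interpolation=cv2.INTER_CUBIC))
P=cloud('scene',d);x,y,z=P[...,0],P[...,1],P[...,2]; m=(np.hypot(x-588,y+33)<14)&(z>45)&(z<95);print('pin z',np.percentile(z[m],[90,100]))
```

```text
t 21.9 at [598.  149.3 208.4] yaw -31.6 shift [-0.0009, 0.0005, 0.0] rot [ 0.1   0.06 -0.05] F [-1.9 -3.7  1.3] w 18.5
scene bar c [592.15 151.09] dir-90 -35.18492826189504 76.918849478632
scene bottle cap 76 [489.8 132.3] [488.79 132.25] mean depth [482.52 135.25 153.76]
scene pointer 26 [424.29 125.82  50.18]
scene platter [585.5 149.4] 154.38559390981058
pin z [63.96 68.36]
```

View pics/sc13b.png

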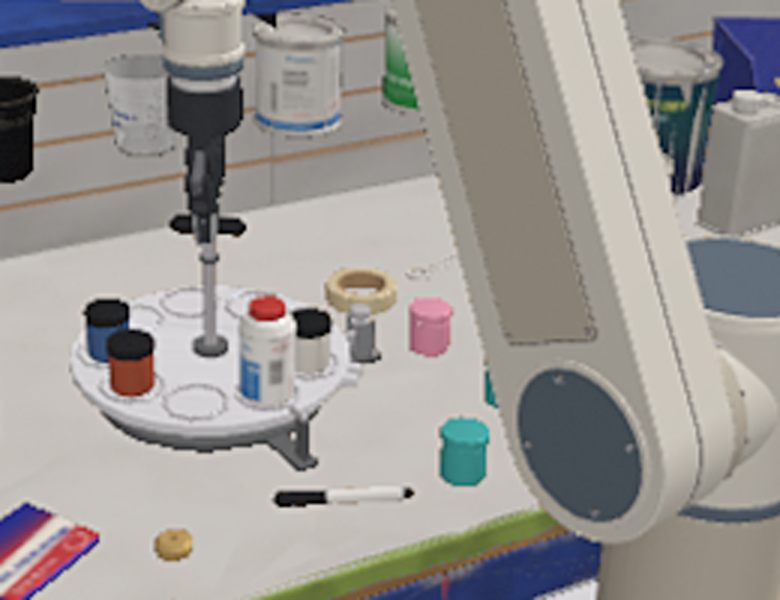

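The bottle (267,350) stands in line with the spindle (209,345) and pointer (297,415). The jars are upright, the pin is down, and the other things on the bench haven't moved. Handing in.

```bash
python3 -c "
from station import ticket; print(ticket.sign_off())"
```

```text
the job is handed in; nothing more can be done
None
```

The job is handed in at about 22 s. The pin is fully down, the mallet is back on the bench, and the bottle stands in front of the pointer with the gripper still holding the T-handle.

- **Pin:** I pressed it slowly with the mallet to its stop. The contact force rose to about 28 N at the end, and the cap then measured about 64 mm, down from 80.
- **Mallet:** I set it down upright where it first stood. The top view confirmed it, well clear of the carousel.
- **Platter:** I turned it 40° clockwise by the handle at about 12°/s. At the end the tool had turned 40.1° and the bottle's cap about 39.9°. The bottle and the three jars are upright in their seats, and the other things on the bench that showed in the last views are where they were. The side force on the handle was under 5 N.

**Checks that disagreed or were missing:**
- The bar sat about 4 mm further in x than the cameras said. I moved the tool to relieve the resulting 14 N before turning.
- With the turn 0.4° short, the trained network put the front mark about 12 mm from the bottle. My depth measurements of the pointer and axis agreed to about 1 mm, so I went by those.
- The angle the scene camera gave for the bar was unreliable once the gripper covered it.
- The arm hid the mallet in both views while I gripped it, so I relied on the calibration, the opening of about 16 mm and the lifted weight.

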